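Trim the probe thermometer back to its reference mark

TASK

The kitchen's probe thermometer reads wrong. Take the plastic trimming tool out of its wooden holder, seat its blade in the slotted screw at the bottom of the cup in the middle of the dial, and turn the trimmer until the pointer stands on the long thick reference mark. Press only gently, because the screw is sprung and must not be forced down, leave the garlic and the spice jar where they are, and put the tool back upright in its holder, blade down and fully home.

Things in the scene. Friction and masses are not known exactly. Their poses are not given: they have to be found in the camera images.
- meter: Probe thermometer: fixed white case 110 x 110 mm, 60 mm high, dial scale on its top. Origin: centre of its underside; z up; the long thick reference mark lies toward its -x. In the dial's centre a black cup turns with the pointer; the sprung brass screw is in it. More than 18 N between tool and thermometer damages it.
- cup_mouth (a point): On the trimmer's axis at the cup's mouth, 68 mm above the range top; axes of the case. Cup: 26 mm inside, 34 mm outside diameter. The screw in it has a straight slot through the axis, parallel to the pointer, 5 mm wide, 4 mm deep, 22 mm long, open-ended. Screw depth is unmeasured and varies: top 14 to 34 mm below the mouth. Pushed, it yields from 2.5 N, 2.5 mm to a hard stop at 8.5 N.
- trimmer (a joint): Angle (rad) of cup, pointer and screw. 0: the pointer (black arm, 46 mm from the axis) is on the long thick reference mark; positive: anticlockwise from above. Starts at 0.6 to 1.3, so turn it clockwise; limits -1.6 to 1.6. Stiff (0.045 N m), stays where left; driven by the blade in its slot, which has about 0.15 rad of play each way.
- trim_tool: Grey plastic trimming tool, loose, 125 mm long, about 60 g, upright in the holder at the start. Origin: the tip; z up along it toward the handle. Blade 16 mm wide along x, 3 mm thick along y (last 3 mm: 2 mm thick), 11 mm long; then a round shank of 16 mm diameter up to 57 mm, a flange of 33 mm diameter 4 mm thick, and the handle.
- tool_grip (a point): Centre of the tool's handle, a square bar 20 x 20 mm, 60 mm high, its flats facing the tool's x and y axes; 91 mm above the tip, on the tool's axis. Same axes as the tool.
- tool_tip (a point): Middle of the blade's lower edge, on the tool's axis. Same axes as the tool.
- holder_mouth (a point): Wooden holder: fixed block 64 x 64 mm, 60 mm high. This point: centre of its round hole (24 mm diameter, right through) in the top face. Home, the tool's flange rests on the top face, the tip 57 mm below this point. z up.
- garlic_mid (a point): A loose garlic bulb, 48 mm across; its centre, 24 mm up. To be left alone.
- spice_mid (a point): A loose spice jar, 42 mm across and 96 mm high; its centre, half-way up. To be left alone.
There are look-alikes about, which are no part of the job. Leave any green or pink look-alike of the part that bears holder_mouth alone.

How it is judged (in metres and radians):
On the way, in this order (a step that is already met when the one before it is completed fails the run):
1. the tool has been lifted out of its holder (z of tool_tip in the frame of holder_mouth above 0.005 m), for 0.1 s.
2. the blade is down in the trimmer's cup (z of tool_tip in the frame of cup_mouth below -0.01 m and horizontal distance between tool_tip and cup_mouth below 0.012 m), for 0.1 s.
3. the pointer is on the reference mark while the blade is still in the cup (all of step 2 and value of joint trimmer between -0.09 and 0.09 rad), for 0.2 s.
At the end, for the whole second after the job is handed in: The pointer is within 0.09 rad (5 degrees) of the reference mark, and the tool stands released in its holder, blade down, upright within about 7 degrees, its tip at least 50 mm below the holder's mouth (value of joint trimmer between -0.09 and 0.09 rad and z of tool_tip in the frame of holder_mouth below -0.05 m and horizontal distance between tool_tip and holder_mouth below 0.01 m and horizontal distance between tool_grip and tool_tip below 0.012 m and linear speed of trim_tool below 0.02 m/s and height (world z) of tool_grip above 0.085 m); the robot touches nothing.
It fails at once if tool and thermometer press on each other with more than 18 N (contact force between trim_tool and meter above 18 N).
It fails at once if the garlic bulb is shifted by more than 30 mm (distance of garlic_mid from where it was at the start of the episode above 0.03 m).
It fails at once if the spice jar is shifted by more than 30 mm (distance of spice_mid from where it was at the start of the episode above 0.03 m).
It also fails if it takes over 58 s, if anything falls off the work surface, if the arm or the gripper's body presses on something with over 40 N, if the wrist force passes 120 N, or if a joint passes its speed limit or range.

ROBOT

A 7-joint arm with a two-finger parallel gripper is mounted at the origin on a cart in front of the work surface, level with it; the furniture and walls round the work are solid. World frame = base frame: x ahead of the robot, y to its left, z up, the work surface at z = 0. Lengths are in mm, angles in rad, forces in N, time in s.
With the tool pointing down it reaches from about 400 to 875 mm from the base axis. Payload 6.5 kg.
Tool frame: the origin (TCP) lies on the centre line of the jaws, within the pads' length; the fingertips stand 14 mm ahead of it and the grasp point (between the pads) lies 5 mm behind it; z points along the fingers, y is the line along which they close (so a half turn about z gives the same grasp; the last joint's range is limited). The gripper opens to 88 mm and grips with 3 to 60 N. Pads are 18 mm wide; open, the fingers measure 123 mm over their backs; the gripper's body (75 mm by 187 mm) begins 45 mm behind the grasp point.
Start: joints at [1.172, 0.536, -0.004, 1.538, 0.003, 1.067, -0.071], TCP at [212.345, -614.329, 252.716] pointing down, gripper open.
Joint ranges: [-2.7, 2.7], [-0.37, 2.16], [-1.27, 1.26], [0.24, 2.4], [-1.31, 4.45], [0.19, 1.91], [-2.76, 2.76]. Speed limits (rad/s): [2.39, 2.39, 3.14, 3.14, 3.14, 3.14, 3.14].

INTERFACE

Orientations are given as a unit quaternion [w, x, y, z].
In Python, from plant import * gives the robot as it stands. Calls block until the motion is done:
- movep(position, orientation): joint-space move of the TCP to a pose.
- movel(position, v=150, rot=None): straight line of the TCP; rot=None keeps the orientation; v is the mean speed in mm/s.
- goto_joints(angles): joint-space move.
- set_gripper(opening, squeeze=None): finger opening in mm; squeeze is the grip in N (None keeps the last); returns when the fingers have stopped.
- hold(seconds).
- solve_ik(position, orientation): joint angles nearest the present ones, or None.
- observe(): the state.
- grab_frame(name): name is "side" or "top" or "wrist"; returns a dict with "image" (384x512x3 uint8, red, green, blue), "camera_matrix" (3x3 intrinsics, pixels), "R" (3x3) and "t" (3): a world point X has camera coordinates R X + t; the wrist camera has in their place "tool_from_camera" (4x4, takes a point from camera to tool coordinates, whose origin is the TCP and whose axes are the flange's). Camera axes: x right, y down, z forward; pixel columns grow to the right and rows downward; lengths in mm; the calibration is good to about 2 mm. A picture is of the moment at which its call begins: read the wrist's pose just before it. There is no depth.
A pose or a line that the arm cannot do raises MotionError and nothing moves.
- finish_job(): hands the job in; it is judged then, once.
The state is a dict: "t": time; "joints": joint angles; "qvel": joint speeds; "tau": joint torques, N m; "position": TCP position; "tool_rot": TCP orientation; "wrist_force": force on the tool from outside, world axes, zero at the start; "ft_torque": the same for the moment, N m; "grip_width": finger opening in mm; "gripper_force": force on a finger pad.
Only numpy, scipy, OpenCV 4.12 (cv2) and the standard library are available. Lean on these libraries where they do the work, as an engineer would, in place of code of your own. Each camera call takes 0.05 s, during which the arm holds its last target. There are 200 camera calls.

## Working session

There is one attempt and no reset: what is moved stays moved. The work goes in short steps, each a Python script; the robot and the scene stay as the last script left them, time stands still between calls to the robot, and variables do not carry over. Pictures are saved under pics/ and viewed, at most 10 in all, crops included, and the job is handed in when it is done.

```bash
ls; mkdir -p pics; python3 - <<'E'
from plant import *
import cv2,pickle
o=observe();print(o)
for n in("top","side"):
    f=grab_frame(n);pickle.dump(f,open(n+".pkl","wb"));cv2.imwrite(f"pics/{n}0.png",f["image"][:,:,::-1]);print(f["camera_matrix"],f["R"],f["t"])
E
```

```text
pics
{'t': 0.0, 'joints': array([ 1.171774  ,  0.53714434, -0.00445032,  1.53884579,  0.00260936,
        1.06730056, -0.07118377]), 'qvel': array([ 0.00130709,  0.00210153,  0.0004251 , -0.00109209, -0.00010744,
       -0.0002489 ,  0.00071545]), 'tau': array([ 5.50601326e-04, -5.70997739e+01,  9.90795046e-01, -2.51612145e+01,
       -5.63367095e-02,  1.80627534e-02,  1.83185839e-04]), 'position': array([ 212.1635466 , -613.78577364,  251.86375207]), 'tool_rot': array([-8.21604887e-04,  9.86176727e-01,  1.65694740e-01, -2.02229059e-04]), 'wrist_force': array([-0.55888885,  0.23438002, -0.44375205]), 'ft_torque': array([-0.00545107,  0.02908184,  0.01315225]), 'gripper_force': 0.0, 'grip_width': 88.24541987558038}
[[476.40360283   0.         262.46098321]
 [  0.         476.40360283 192.90921725]
 [  0.           0.           1.        ]] [[-0.02468564 -0.99964398  0.01012595]
 [-0.98682317  0.02274633 -0.16019562]
 [ 0.15990826 -0.01394705 -0.98703335]] [  57.81710732  519.62956682 1051.06312225]
[[420.40809809   0.         247.32802099]
 [  0.         420.40809809 181.19974663]
 [  0.           0.           1.        ]] [[ 0.99737064 -0.06937559 -0.02094819]
 [-0.05299689 -0.50108449 -0.86377408]
 [ 0.04942802  0.8626131  -0.50344366]] [-505.4260501   145.9957649   995.12137771]
```

View pics/top0.png

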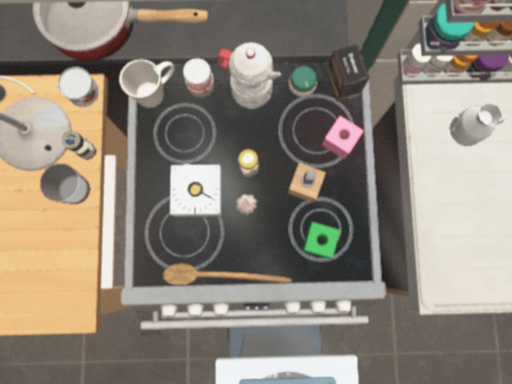

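View pics/side0.png

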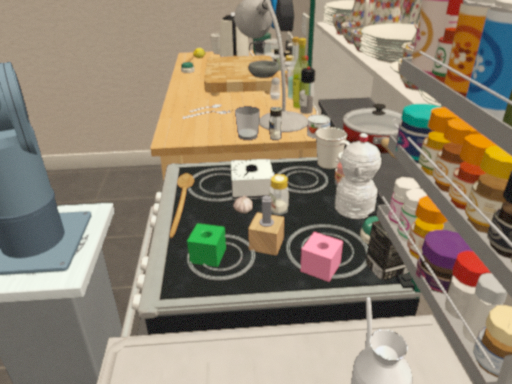

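Top view: the meter is at (195,189), the spice jar at (248,161) and the garlic at (246,204). There are three holder-shaped blocks: wooden with the grey tool in it at (307,181), pink at (343,137) and green at (322,239). The wooden one fits the description. I'll confirm that in an enlarged crop.

```bash
cat > h.py <<'E'
import numpy as np,cv2,pickle
from scipy.spatial.transform import Rotation as Ro
def ray(K,R,t,uv,z):
    d=R.T@np.linalg.solve(K,[uv[0],uv[1],1.]);c=-R.T@t
    return c+d*(z-c[2])/d[2]
def cast(f,uv,z): return ray(f["camera_matrix"],f["R"],f["t"],uv,z)
def wristframe(name=None):
    from plant import observe,grab_frame
    o=observe();f=grab_frame("wrist");q=o["tool_rot"]
    Rt=Ro.from_quat(np.r_[q[1:],q[0]]).as_matrix()
    T=f["tool_from_camera"];Rc=Rt@T[:3,:3];c=Rt@T[:3,3]+o["position"]
    f["R"]=Rc.T;f["t"]=-Rc.T@c
    if name: cv2.imwrite("pics/"+name+".png",f["image"][:,:,::-1]);pickle.dump(f,open(name+".pkl","wb"))
    return f
def q_yaw(psi):  # pointing down, tool y axis along world direction psi+pi/2... x axis along psi
    M=np.array([[np.cos(psi),np.sin(psi),0],[np.sin(psi),-np.cos(psi),0],[0,0,-1]])
    q=Ro.from_matrix(M).as_quat();return [q[3],*q[:3]]
E
python3 - <<'E'
from h import *
f=pickle.load(open("top.pkl","rb"));im=f["image"][:,:,::-1]
cv2.imwrite("pics/crop0.png",cv2.resize(im[110:265,155:365],None,fx=3.8,fy=3.8,interpolation=cv2.INTER_CUBIC))
for n,uv,z in [("meter",(195,189),60),("cup",(195,189),68),("tooltop",(308,174),124),("holder",(307,179),60),("garlic",(246,204),24),("spicetop",(248,156),96),("green",(322,239),60),("pink",(343,135),60)]:
    print(n,cast(f,uv,z).round())
w=wristframe();T=w["tool_from_camera"];print(T,w["camera_matrix"])
E
```

```text
meter [530. 197.  60.]
cup [529. 196.  68.]
tooltop [546. -52. 124.]
holder [547. -56.  60.]
garlic [499.  84.  24.]
spicetop [595.  76.  96.]
green [411. -84.  60.]
pink [ 649. -143.   60.]
[[-5.25900009e-04 -9.51632255e-01 -3.07238954e-01  7.98689591e+01]
 [ 9.99999838e-01 -5.67943786e-04  4.74344231e-05 -7.81544592e-01]
 [-2.19634582e-04 -3.07238880e-01  9.51632399e-01 -1.31718627e+02]
 [ 0.00000000e+00  0.00000000e+00  0.00000000e+00  1.00000000e+00]] [[332.73944092   0.         255.0290765 ]
 [  0.         332.73944092 190.59264963]
 [  0.           0.           1.        ]]
```

View pics/crop0.png

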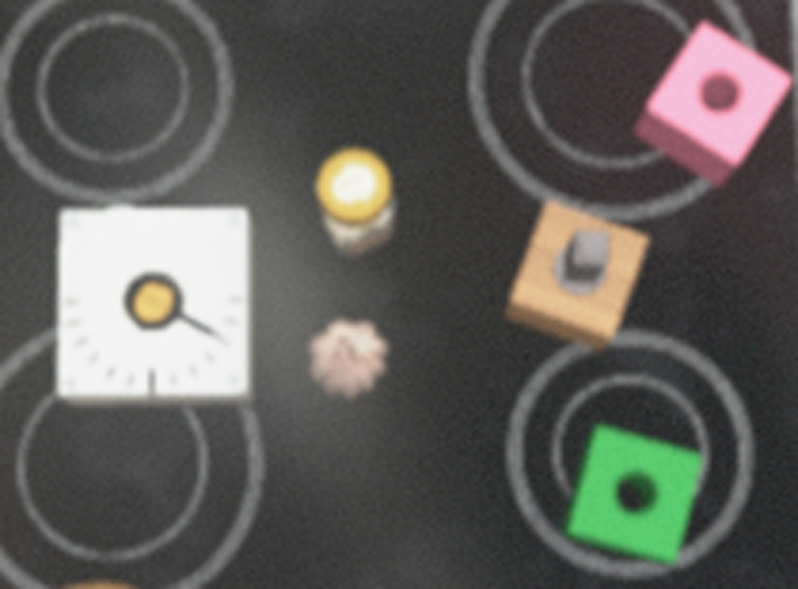

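The crop shows the wooden block with the grey handle at crop (580,258), so it is the holder; pink and green are empty decoys. The pointer stands about 1.07 rad anticlockwise from the long mark at crop (152,383), and the meter yaw is about 0. Next I'll check reach and yaw ranges, then look with the wrist camera.

```bash
python3 - <<'E'
from plant import *
from h import *
for p in [(546,-54,250),(546,-54,99),(529,196,230),(529,196,130)]:
    print(p)
    for psi in np.arange(-3,3.2,.5):
        s=solve_ik(list(p),q_yaw(psi)); print(round(psi,1),None if s is None else np.round(s,2))
E
```

```text
(546, -54, 250)
-3.0 [ 0.64  0.49 -0.82  1.78  0.41  1.05  1.38]
-2.5 [ 0.79  0.6  -1.07  1.77  0.58  1.13  1.74]
-2.0 [ 0.79  0.6  -1.07  1.77  0.58  1.13  2.24]
-1.5 [-0.76  0.59  1.1   1.85 -0.6   1.07 -2.5 ]
-1.0 [ 0.08  0.37 -0.09  1.81  0.04  0.96 -2.59]
-0.5 [ 0.17  0.38 -0.2   1.8   0.09  0.97 -2.13]
0.0 [ 0.25  0.39 -0.3   1.8   0.13  0.98 -1.67]
0.5 [ 0.32  0.4  -0.39  1.79  0.18  0.98 -1.21]
1.0 [ 0.39  0.41 -0.47  1.79  0.22  0.99 -0.74]
1.5 [ 0.44  0.42 -0.55  1.79  0.26  1.   -0.28]
2.0 [ 0.5   0.44 -0.62  1.78  0.29  1.01  0.19]
2.5 [ 0.55  0.46 -0.69  1.78  0.33  1.02  0.66]
3.0 [ 0.59  0.47 -0.75  1.78  0.37  1.04  1.13]
(546, -54, 99)
-3.0 [ 0.52  0.69 -0.67  1.88  0.6   0.78  1.23]
-2.5 [ 0.77  0.89 -1.08  1.87  0.95  1.01  1.48]
-2.0 [ 0.77  0.89 -1.08  1.87  0.95  1.01  1.98]
-1.5 [-0.72  0.92  1.08  1.95 -1.03  0.96 -2.18]
-1.0 [-0.04  0.59  0.07  1.91 -0.06  0.64 -2.5 ]
-0.5 [ 0.05  0.58 -0.05  1.91  0.04  0.65 -2.09]
0.0 [ 0.13  0.59 -0.15  1.9   0.13  0.66 -1.67]
0.5 [ 0.21  0.6  -0.25  1.9   0.22  0.67 -1.25]
1.0 [ 0.29  0.61 -0.36  1.89  0.32  0.69 -0.83]
1
[... 782 characters left out ...]
-0.06]
3.0 [ 0.36  0.72 -1.16  1.75  0.71  1.17  0.42]
(529, 196, 130)
-3.0 [ 0.18  0.73 -0.86  1.82  0.69  0.92  0.72]
-2.5 [ 0.31  0.85 -1.08  1.82  0.87  1.04  1.09]
-2.0 [ 0.31  0.85 -1.08  1.82  0.87  1.04  1.59]
-1.5 [ 0.31  0.85 -1.08  1.82  0.87  1.04  2.09]
-1.0 [-1.07  0.75  0.9   1.9  -0.77  0.88 -2.34]
-0.5 [-0.16  0.59 -0.37  1.84  0.29  0.77 -2.75]
0.0 [-0.1   0.6  -0.45  1.84  0.35  0.78 -2.3 ]
0.5 [-0.02  0.62 -0.56  1.83  0.44  0.81 -1.87]
1.0 [ 0.11  0.68 -0.75  1.83  0.59  0.87 -1.49]
1.5 [ 0.19  0.73 -0.86  1.82  0.69  0.92 -1.07]
2.0 [ 0.14  0.7  -0.79  1.82  0.63  0.89 -0.52]
2.5 [ 0.15  0.7  -0.8   1.82  0.64  0.89 -0.03]
3.0 [ 0.17  0.72 -0.83  1.82  0.66  0.91  0.45]
```

```bash
python3 - <<'E'
from plant import *
from h import *
q=q_yaw(1.5);x=np.array([np.cos(1.5),np.sin(1.5),0])
movep(list(np.array([546,-54,210])-80*x),q); hold(.3); a=wristframe("w_h")
movel(list(np.array([529,196,190])-80*x),v=250); hold(.4); b=wristframe("w_m")
print(observe()["t"])
cv2.imwrite("pics/both.png",np.hstack([a["image"],b["image"]])[:,:,::-1][:, :, :].copy()) 
i=cv2.imread("pics/both.png");cv2.imwrite("pics/both.png",cv2.resize(i,(800,300)))
for f,X in((a,(546,-54,124)),(b,(529,196,68))):
    c=f["R"]@np.array(X)+f["t"];print((f["camera_matrix"]@c/c[2])[:2])
    v=f["R"]@np.array([0,0,-1.]);print("nadir",(f["camera_matrix"]@v/v[2])[:2])
E
```

```text
4.2
[255.41241935  83.35321044]
nadir [255.05557385  83.09339953]
[255.15479513  83.32366308]
nadir [255.04279791  83.10357402]
```

View pics/both.png

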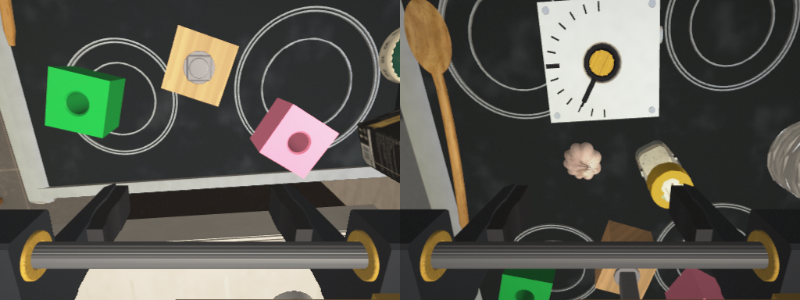

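The wrist views show the holder and tool at about (255,85) in the first frame. In the second, the cup is at about (258,79) with the pointer going down-left and the long mark to the left. I'll enlarge both.

```bash
python3 - <<'E'
from h import *
a=pickle.load(open("w_h.pkl","rb"));b=pickle.load(open("w_m.pkl","rb"))
A=cv2.resize(a["image"][20:150,190:320],(400,400),interpolation=cv2.INTER_CUBIC)
B=cv2.resize(b["image"][0:160,175:335],(400,400),interpolation=cv2.INTER_CUBIC)
cv2.imwrite("pics/zoom.png",np.hstack([A,B])[:,:,::-1])
# cup: brass + black ring
hsv=cv2.cvtColor(b["image"],cv2.COLOR_RGB2HSV);
m=cv2.inRange(hsv,(12,90,60),(35,255,255));m[:, :200]=0;m[:,320:]=0;m[120:]=0
c=max(cv2.findContours(m,0,1)[0],key=cv2.contourArea);print("brass",cv2.minEnclosingCircle(c),cv2.fitEllipse(c))
w=cv2.inRange(hsv,(0,0,140),(180,60,255));c=max(cv2.findContours(w,0,1)[0],key=cv2.contourArea)
print("case",[cast(b,p,60).round(1) for p in cv2.boxPoints(cv2.minAreaRect(c))])
k=cv2.inRange(b["image"],(0,0,0),(70,70,70));fill=np.zeros_like(k);cv2.drawContours(fill,[cv2.convexHull(c)],-1,255,-1);fill=cv2.erode(fill,np.ones((9,9)))
k&=fill;ko=cv2.morphologyEx(k|m,cv2.MORPH_OPEN,cv2.getStructuringElement(2,(19,19)))
c=max(cv2.findContours(ko,0,1)[0],key=cv2.contourArea);e=cv2.fitEllipse(c);print("cup outer",e,cast(b,e[0],68).round(1))
p=k.copy();cv2.circle(p,tuple(int(round(v)) for v in e[0]),int(max(e[1])/2+4),0,-1)
for c in sorted(cv2.findContours(p,0,1)[0],key=cv2.contourArea)[-4:]:
    r=cv2.minAreaRect(c);M=cv2.moments(c);print("blob",cv2.contourArea(c),r, cast(b,r[0],61).round(1))
    l=cv2.fitLine(c,2,0,.01,.01).ravel();P=cast(b,l[2:],62);Q=cast(b,l[2:]+20*l[:2],62);print("  lineang",np.arctan2(*(Q-P)[[1,0]]))
hs=cv2.cvtColor(a["image"],cv2.COLOR_RGB2HSV)
w=cv2.inRange(hs,(8,50,90),(25,200,255));w[150:]=0;w[:,:190]=0;w[:,320:]=0
c=max(cv2.findContours(w,0,1)[0],key=cv2.contourArea);r=cv2.minAreaRect(c);print("holder",r,cast(a,r[0],60).round(1),[cast(a,p,60).round(1) for p in cv2.boxPoints(r)])
E
```

```text
brass ((258.1760559082031, 80.13380432128906), 17.27153205871582) ((257.6573486328125, 80.22835540771484), (31.590110778808594, 33.25535583496094), 1.1010667085647583)
case [array([418.8, 259.4,  60. ]), array([589.2, 247.1,  60. ]), array([589.5, 136.2,  60. ]), array([394.1, 150.3,  60. ])]
cup outer ((147.5185089111328, 69.28192901611328), (85.48896789550781, 94.18533325195312), 12.378005027770996) [452.7 211.1  68. ]
blob 20.0 ((200.0, 84.0), (4.0, 6.0), 90.0) [487.9 198.5  61. ]
  lineang -0.08023566978193107
blob 108.0 ((171.35365295410156, 16.317073822021484), (16.552799224853516, 13.689234733581543), 24.775142669677734) [473.4 245.   61. ]
  lineang -0.23657430605414365
blob 1789.5 ((255.86265563964844, 99.652099609375), (44.914756774902344, 87.90093231201172), 6.054191589355469) [528.7 184.2  61. ]
  lineang 1.05571500288759
blob 2237.5 ((141.05947875976562, 119.42301177978516), (105.84396362304688, 46.030845642089844), 18.23940086364746) [439.5 175.9  61. ]
  lineang -0.4386998628693557
holder ((253.55001831054688, 84.35000610351562), (83.48411560058594, 84.43280792236328), 18.43494987487793) [544.5 -54.7  60. ] [array([499.3, -72.6,  60. ]), array([527.2, -14.3,  60. ]), array([587.6, -37.6,  60. ]), array([563.5, -99.1,  60. ])]
```

View pics/zoom.png

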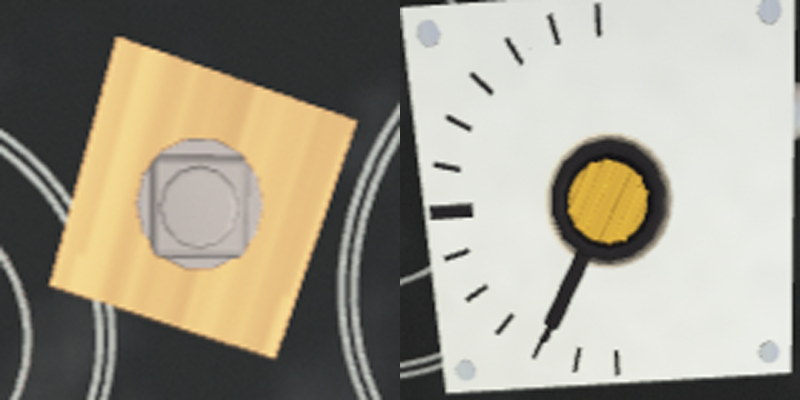

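The handle is square to the image axes (yaw about 1.5 mod π/2), with its top centre near (254.7,87.3). The cup centre is near (258.4,80) and the slot lies along the pointer. Next is the grasp and lift, then the side view to find which way the blade faces.

```bash
cat >> h.py <<'E'
PSI0=1.5
E
python3 - <<'E'
from plant import *
from h import *
a=pickle.load(open("w_h.pkl","rb"));b=pickle.load(open("w_m.pkl","rb"))
hc=cast(a,(254.7,87.3),124);cup=cast(b,(258.3,80.1),68);print(hc,cup)
c62=cast(b,(258.3,80.1),62);t=cast(b,(229,142),62)-c62;m=cast(b,(195.8,84.4),60)-c62
ap,am=[np.arctan2(v[1],v[0])%(2*np.pi) for v in(t,m)];print("pointer",ap,"mark",am,ap-am)
set_gripper(60,30)
movel([hc[0],hc[1],210],v=250)
movel([hc[0],hc[1],89],v=120); o=observe();print(o["wrist_force"])
set_gripper(0,30);o=observe();print(o["t"],o["grip_width"],o["gripper_force"],o["position"],o["wrist_force"])
movel([hc[0],hc[1],206],v=120);hold(.3);o=observe();print(o["t"],o["grip_width"],o["position"],o["wrist_force"])
f=grab_frame("side");pickle.dump(f,open("side1.pkl","wb"))
p=f["R"]@np.array([hc[0],hc[1],150])+f["t"];u=(f["camera_matrix"]@p/p[2])[:2].astype(int);print(u)
cv2.imwrite("pics/side1.png",cv2.resize(f["image"][u[1]-50:u[1]+50,u[0]-50:u[0]+50],(600,600),interpolation=cv2.INTER_CUBIC)[:,:,::-1])
np.save("pts.npy",[hc,cup])
E
```

```text
[545.38787671 -56.30931888 124.        ] [531.42974449 198.050775    68.        ]
pointer 4.180130973948946 mark 3.134448514877603 1.0456824590713425
[ 0.43881948 -0.4659902  -0.01126889]
7.475 19.777341769544154 29.998216233216226 [545.44229968 -56.30442903  89.06179749] [-0.07142167 -0.17536952  1.47457937]
8.9 19.525302403079884 [545.17390368 -56.27866878 205.59281922] [-0.04059754 -0.15917959 -0.77348117]
[265 188]
```

View pics/side1.png

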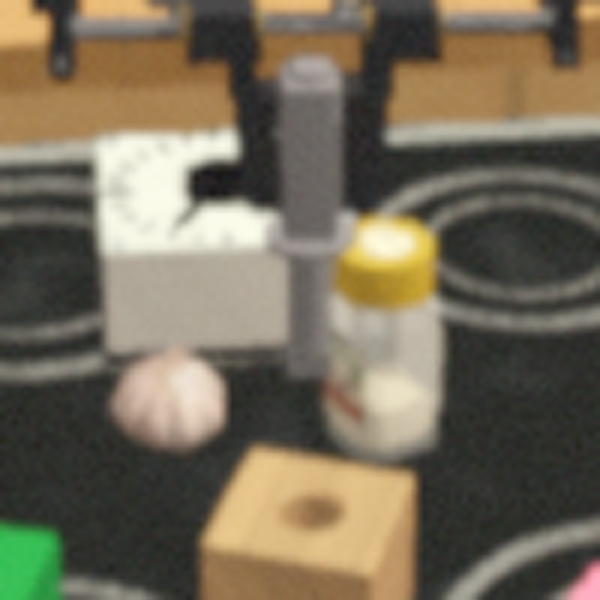

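The shank keeps its full width to the tip at crop (307,375), so the blade is broad along world x, across the gripper's tool-x. The slot is at 1.04 rad, so I need ψ ≈ 2.61. I'll look at the cup once more at that wrist yaw, so camera errors across the slot cancel.

```bash
python3 - <<'E'
from plant import *
from h import *
hc,cup=np.load("pts.npy");psi=2.609;x=np.array([np.cos(psi),np.sin(psi),0])
p=cup-80*x;p[2]=206
movep(list(p),q_yaw(psi));hold(.4);b=wristframe("w_m2");o=observe();print(o["t"],o["position"],o["joints"].round(2))
c=b["R"]@cup+b["t"];u=(b["camera_matrix"]@c/c[2])[:2];print(u)
u=u.astype(int);y0=max(0,u[1]-60)
hsv=cv2.cvtColor(b["image"],cv2.COLOR_RGB2HSV)
m=cv2.inRange(hsv,(12,90,60),(35,255,255));k=np.zeros_like(m);cv2.circle(k,tuple(map(int,u)),30,255,-1)
cc=max(cv2.findContours(m&k,0,1)[0],key=cv2.contourArea);e=cv2.fitEllipse(cc);print("brass",e,cast(b,e[0],68))
dk=cv2.inRange(b["image"],(0,0,0),(75,75,75))|m;k2=np.zeros_like(m);cv2.circle(k2,tuple(map(int,u)),45,255,-1)
op=cv2.morphologyEx(dk&k2,cv2.MORPH_OPEN,cv2.getStructuringElement(2,(21,21)))
cc=max(cv2.findContours(op,0,1)[0],key=cv2.contourArea);e=cv2.fitEllipse(cc);print("outer",e,cast(b,e[0],68))
I=b["image"][y0:y0+120,u[0]-80:u[0]+80];print("crop origin",u[0]-80,y0)
cv2.imwrite("pics/cup2.png",cv2.resize(I,(800,600),interpolation=cv2.INTER_CUBIC)[:,:,::-1])
E
```

```text
10.2833 [600.44040485 156.99777843 206.11932075] [ 0.19  0.66 -0.75  1.63  0.5   1.06  0.32]
[254.9530051   83.00339495]
brass ((254.68418884277344, 82.59891510009766), (29.90856170654297, 31.26641845703125), 176.3335418701172) [531.06873994 198.02352298  68.        ]
outer ((254.6708526611328, 82.30156707763672), (41.62757873535156, 43.56632614135742), 9.391786575317383) [530.8758709  198.12578054  68.        ]
crop origin 174 23
```

View pics/cup2.png

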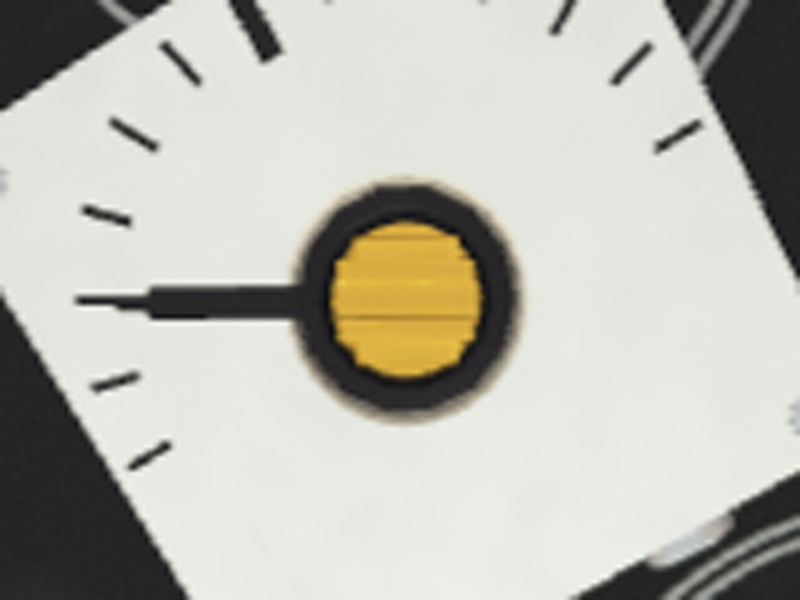

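The second look agrees with the first: cup at (531.0,198.1), slot running level in the image as planned. Now I'll descend with force monitoring.

```bash
cat > go.py <<'E'
from plant import *
from h import *
cup=np.array([531.0,198.1])
def F(n=6):
    v=[]
    for _ in range(n): hold(.02);o=observe();v.append(np.r_[o["wrist_force"],o["ft_torque"]])
    return np.mean(v,0)
E
python3 - <<'E'
from go import *
movep([*cup,206],q_yaw(2.609));movel([*cup,160],v=150);hold(.2);f0=F(10);np.save("f0.npy",f0);print(f0.round(3),observe()["position"])
movel([*cup,144.5],v=60);z=144.5
for i in range(30):
    d=F(4)-f0
    if d[2]>1.3 or abs(d[:2]).max()>3: break
    z-=1;movel([*cup,z],v=25)
    print(z,d.round(3))
o=observe();print("stop",z,(F(8)-f0).round(3),o["position"],o["t"])
E
```

```text
[-0.165 -0.041 -0.357  0.023 -0.129  0.007] [531.314548   198.21252715 160.55584057]
143.5 [ 0.572  0.554  0.022  0.002 -0.016  0.01 ]
142.5 [ 0.217  0.132  0.563 -0.018 -0.018 -0.01 ]
141.5 [ 0.253 -0.094  0.257 -0.008 -0.012 -0.026]
140.5 [ 0.348 -0.219 -0.258 -0.003 -0.011 -0.017]
139.5 [ 0.239  0.33   0.198 -0.034 -0.01   0.005]
138.5 [-0.177  0.089 -0.208 -0.004 -0.037  0.002]
137.5 [ 0.531  0.261  0.151  0.028 -0.027 -0.01 ]
136.5 [ 0.154  0.48  -0.19  -0.001  0.    -0.015]
135.5 [ 0.312  0.007 -0.887 -0.002 -0.005  0.016]
134.5 [ 0.665  0.025 -0.027 -0.017  0.011  0.005]
133.5 [ 0.221  0.382 -0.436 -0.003 -0.035 -0.009]
132.5 [-0.38   0.917  0.233  0.004  0.018 -0.   ]
stop 132.5 [ 0.211 -0.     2.641 -0.045  0.003 -0.008] [531.15800612 198.21878681 132.71102438] 15.8
```

```bash
python3 - <<'E'
from go import *
f0=np.load("f0.npy");psi=2.609
for i in range(7):
    psi-=.05;movel([*cup,132.5],v=30,rot=q_yaw(psi));print(round(psi,3),(F(6)-f0).round(3))
print(observe()["t"],observe()["position"],observe()["joints"].round(2))
E
```

```text
2.559 [ 0.22   0.316  2.519 -0.011 -0.064 -0.013]
2.509 [ 2.820e-01  1.720e-01  2.161e+00 -2.000e-03 -8.600e-02  1.000e-03]
2.459 [ 0.344  0.087  2.928 -0.071 -0.145 -0.003]
2.409 [ 0.616 -0.713  2.628 -0.081 -0.228  0.023]
2.359 [ 0.914 -0.597  2.766 -0.113 -0.275  0.028]
2.309 [ 1.308 -0.167  2.563 -0.108 -0.347  0.023]
2.259 [ 1.988 -0.229  2.885 -0.126 -0.434  0.031]
18.3833 [531.12864109 198.08851379 132.5479526 ] [ 0.04  0.65 -0.64  1.82  0.5   0.84 -0.16]
```

```bash
python3 - <<'E'
from go import *
b=wristframe("w3");s=grab_frame("side");pickle.dump(s,open("s3.pkl","wb"))
p=s["R"]@np.array([*cup,80])+s["t"];u=(s["camera_matrix"]@p/p[2])[:2].astype(int);print(u)
A=cv2.resize(s["image"][u[1]-35:u[1]+35,u[0]-35:u[0]+35],(400,400),interpolation=cv2.INTER_CUBIC)
B=cv2.resize(b["image"][:,64:448],(400,400))
cv2.imwrite("pics/c3.png",np.hstack([A,B])[:,:,::-1])
E
```

```text
[250 162]
```

View pics/c3.png

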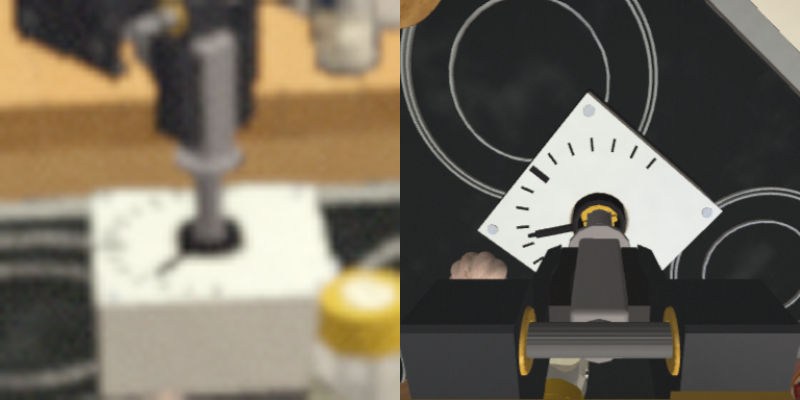

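The side view (left) shows the blade in the cup. In the wrist view the pointer (tip about (530,235)) has moved clockwise toward the long mark at (540,174), so the blade is engaged. I'll measure its angle by casting rays onto the dial.

```bash
cat >> go.py <<'E'
def pointer(f,zp=64,am=3.134):
    """darkest direction on the ring r=21..33 mm about the axis; trimmer angle"""
    g=cv2.cvtColor(f["image"],cv2.COLOR_RGB2GRAY);th=np.arange(-.4,1.3,.01);r=np.arange(21,33.5,.5)
    T,Rr=np.meshgrid(th+am,r,indexing="ij");X=np.stack([cup[0]+Rr*np.cos(T),cup[1]+Rr*np.sin(T),zp+0*T],-1)
    c=X@f["R"].T+f["t"];uv=(c@f["camera_matrix"].T);uv=uv[...,:2]/uv[...,2:]
    s=cv2.remap(g,uv[...,0].astype(np.float32),uv[...,1].astype(np.float32),1)
    d=s.mean(1);w=np.clip(110-d,0,None)
    ang=(w*th).sum()/w.sum() if w.sum() else np.nan
    return round(float(ang),3),th[w>0].round(2)[[0,-1]] if w.any() else None
E
python3 - <<'E'
from go import *
for n in("w_m","w_m2","w3"):
    for z in(62,66):print(n,z,pointer(pickle.load(open(n+".pkl","rb")),z))
E
```

```text
w_m 62 (1.058, array([0.98, 1.13]))
w_m 66 (1.058, array([0.98, 1.13]))
w_m2 62 (1.062, array([0.98, 1.14]))
w_m2 66 (1.062, array([0.98, 1.14]))
w3 62 (0.911, array([0.83, 1.  ]))
w3 66 (0.856, array([0.77, 0.94]))
```

```bash
python3 - <<'E'
from go import *
f0=np.load("f0.npy");psi=2.259
while psi>1.5:
    psi-=.07;movel([*cup,132.5],v=60,rot=q_yaw(psi));d=F(3)-f0;print(round(psi,3),d.round(2))
    if np.linalg.norm(d[:2])>6 or d[2]>6: print("STOP");break
for z in (62,64,66): print(pointer(wristframe("w4"),z))
print(observe()["t"],observe()["position"])
E
```

```text
2.189 [ 1.58 -0.22  2.56 -0.15 -0.51  0.03]
2.119 [ 2.3  -0.02  2.57 -0.14 -0.59  0.02]
2.049 [ 2.43 -0.67  2.97 -0.12 -0.67  0.01]
1.979 [ 2.4  -0.17  2.89 -0.12 -0.74 -0.02]
1.909 [ 3.06 -0.03  2.17 -0.16 -0.81  0.07]
1.839 [ 3.7  -0.07  2.62 -0.18 -0.9   0.05]
1.769 [ 3.41 -0.2   2.18 -0.2  -0.95  0.04]
1.699 [ 3.47 -0.47  2.43 -0.24 -1.03  0.04]
1.629 [ 5.07 -0.15  2.56 -0.23 -1.1   0.02]
1.559 [ 4.65 -1.11  3.19 -0.29 -1.15  0.01]
1.489 [ 4.46 -0.76  3.03 -0.35 -1.24  0.04]
(0.778, array([0.06, 1.3 ]))
(0.767, array([0.03, 1.3 ]))
(0.757, array([0. , 1.3]))
21.9333 [531.11582928 198.05230188 132.52488959]
```

```bash
sed -i 's/    ang=(w\*th).sum.*/    n,l=cv2.connectedComponents((w>0).astype(np.uint8)); l=l.ravel(); return [(round(float((w*th)[l==i].sum()\/w[l==i].sum()),3),round(.01*int((l==i).sum()),2)) for i in range(1,n)]/; /return round(float(ang)/d' go.py
python3 - <<'E'
from go import *
for z in(62,66):print(pointer(pickle.load(open("w4.pkl","rb")),z))
b=pickle.load(open("w4.pkl","rb"));cv2.imwrite("pics/c4.png",cv2.resize(b["image"][60:330,100:400],(667,600))[:,:,::-1])
E
```

```text
[(0.144, 0.18), (0.967, 0.7)]
[(0.09, 0.18), (0.918, 0.77)]
```

View pics/c4.png

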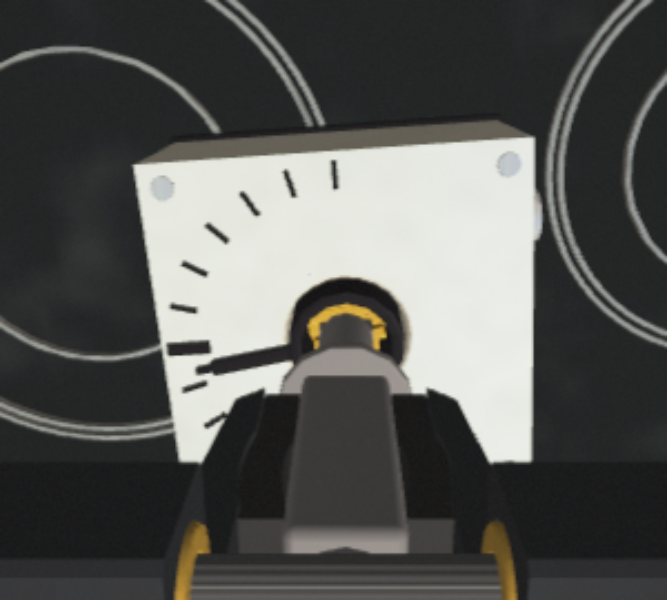

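The pointer tip in the crop, about (205,368), is just short of the long mark at (188,348), about 0.12 rad to go.

```bash
python3 - <<'E'
from go import *
f0=np.load("f0.npy")
for psi in (1.43,1.38):
    movel([*cup,132.5],v=60,rot=q_yaw(psi));print(psi,(F(3)-f0).round(2))
hold(.3);b=wristframe("w5");print([pointer(b,z) for z in(62,64,66)],observe()["t"])
E
```

```text
1.43 [ 5.06 -0.86  2.73 -0.37 -1.33  0.07]
1.38 [ 5.16 -1.04  2.38 -0.43 -1.36  0.05]
[[(0.036, 0.18), (0.912, 0.81)], [(0.009, 0.18), (0.887, 0.84)], [(-0.018, 0.17), (0.862, 0.88)]] 22.8833
```

```bash
python3 - <<'E'
from go import *
hc=np.load("pts.npy")[0]
movel([*cup,132.5],v=60,rot=q_yaw(1.5));hold(.1)
movel([*cup,160],v=40);movel([*cup,206],v=150);hold(.2)
x=np.array([np.cos(1.5),np.sin(1.5)])
p=cup-80*x;movel([*p,206],v=200);hold(.3);print("pointer",pointer(wristframe("w6"),62),observe()["t"])
p=hc[:2]-80*x;movel([*p,210],v=250);hold(.4);a=wristframe("w7")
g=cv2.cvtColor(a["image"],cv2.COLOR_RGB2HSV)
w=cv2.inRange(g,(8,50,130),(25,200,255));k=np.zeros_like(w);cv2.circle(k,(255,83),55,255,-1)
c,h=cv2.findContours(w&k,cv2.RETR_CCOMP,1);
for i in range(len(c)):
    if cv2.contourArea(c[i])>200:
        (m,r)=cv2.minEnclosingCircle(c[i]);e=cv2.fitEllipse(c[i]);print(h[0][i][3],cv2.contourArea(c[i]),m,r,cast(a,m,60).round(1),"ell",np.round(e[0],1),np.round(e[1],1),cast(a,e[0],60).round(1))
s=grab_frame("side")
q=s["R"]@np.array([*p,155])+s["t"];u=(s["camera_matrix"]@q/q[2])[:2].astype(int)
A=cv2.resize(s["image"][u[1]-40:u[1]+40,u[0]-40:u[0]+40],(400,400),interpolation=cv2.INTER_CUBIC)
B=cv2.resize(a["image"][20:150,190:320],(400,400),interpolation=cv2.INTER_CUBIC)
cv2.imwrite("pics/c7.png",np.hstack([A,B])[:,:,::-1]);print(hc,observe()["t"],observe()["grip_width"])
E
```

```text
pointer [(0.037, 0.16)] 25.6417
-1 6524.5 (254.95574951171875, 82.93424224853516) 54.7041130065918 [545.1 -55.2  60. ] ell [255.   82.3] [92.7 96.3] [545.2 -54.8  60. ]
0 598.5 (257.0, 84.5) 15.787753105163574 [546.7 -56.5  60. ] ell [255.7  84.4] [25.7 30. ] [545.6 -56.4  60. ]
[545.38787671 -56.30931888 124.        ] 27.3083 19.835684776230988
```

View pics/c7.png

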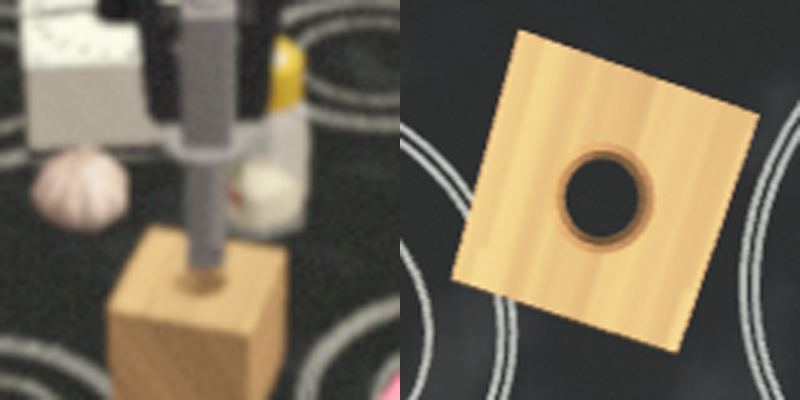

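The pointer now reads 0.037 rad, within the band. The tool hangs straight and the hole centre is at crop (605,198), about (546,-56). Inserting with force checks.

```bash
python3 - <<'E'
from go import *
h=[545.9,-56.3]
movel([*h,210],v=200);movel([*h,155],v=150);hold(.2);f0=F(8)
z=155;ok=True
while z>89:
    z-=6 if z>97 else 1
    movel([*h,z],v=80);d=F(2)-f0
    if d[2]>3 or np.linalg.norm(d[:2])>6: print("contact",z,d.round(2));ok=z<93;break
print(z,ok,(F(5)-f0).round(2),observe()["t"],observe()["position"])
if ok:
    set_gripper(40);movel([*h,170],v=150);movel([h[0]-5,h[1]-80,210],v=200);hold(.4);a=wristframe("w8")
    print(observe()["t"],observe()["grip_width"])
    cv2.imwrite("pics/c8.png",cv2.resize(a["image"][20:150,190:320],(400,400),interpolation=cv2.INTER_CUBIC)[:,:,::-1])
    # compare handle pixels with the start
    b=pickle.load(open("w_h.pkl","rb"))
    for f in(a,b):
        g=cv2.inRange(cv2.cvtColor(f["image"],cv2.COLOR_RGB2HSV),(0,0,90),(180,45,255));k=np.zeros_like(g);cv2.circle(k,(255,86),26,255,-1)
        c=max(cv2.findContours(g&k,0,1)[0],key=cv2.contourArea);m,r=cv2.minEnclosingCircle(c);print(m,r,cast(f,m,64).round(1))
E
```

```text
89 True [ 0.16  0.24  1.17  0.   -0.07 -0.01] 33.325 [546.00903152 -56.32007436  89.05136016]
35.55 39.79732300423238
(254.0, 83.69512176513672) 20.91153335571289 [545.4 -55.7  64. ]
(254.5, 85.79729461669922) 21.08985137939453 [545.2 -55.8  64. ]
```

```bash
python3 - <<'E'
from plant import *
print(finish_job(),observe()["t"])
E
```

```text
the job is handed in; nothing more can be done
the job is handed in; nothing more can be done
```

The job is handed in, at about 36 s on the robot clock and with no verdict returned: the pointer measured 0.04 rad from the reference mark with the tool clear, and the tool is released in its wooden holder, with flange position and size matching the starting view.

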